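# Dead battery into the flap box

### The arm

A 6-joint arm with a two-finger parallel gripper is mounted at the origin on the work surface. World frame = base frame: x ahead of the robot, y to its left, z up, the work surface at z = 0. Lengths are in m, angles in rad, forces in N, time in s.
With the tool pointing down it reaches from about 0.425 to 0.95 m from the base axis. Payload 3.5 kg.
Tool frame: the origin (TCP) lies midway between the tips of the shut fingers; the grasp point (between the pads) lies 19 mm behind it; z points along the fingers, y is the line along which they close (so a half turn about z gives the same grasp; the last joint's range is limited). The gripper opens to 85 mm and grips with 20 to 120 N. Pads are 22 mm wide; open, the fingers measure 114 mm over their backs; the gripper's body (76 mm by 85 mm) begins 54 mm behind the grasp point. The pads swing forward as they close: fully open they stand 13 mm farther back than shut.
Start: joints at [1.181, 0.286, 1.577, -0, 1.279, -0.15], TCP at [0.16, 0.656, 0.231] pointing down, gripper open.
Joint ranges: [-2.77, 2.77], [-0.9, 2.22], [0.21, 2.48], [-1.53, 4.67], [0.24, 2.81], [-2.84, 2.84]. Speed limits (rad/s): [2.79, 2.79, 3.14, 3.14, 3.14, 3.14].

### API

Orientations are given as a unit quaternion [x, y, z, w].
In Python, from plant import get_state, read_camera, ctrl gives the robot as it stands.
- The arm moves only by the shell command python3 -m crank 'ROWS' [FORCE]. ROWS is JSON, a list of rows, each a list of 3 entries, a list of its own where there are three numbers: the shift along the tool's x, y, z in mm, then the turn about the tool's z in degrees, then the closure in counts, from 0 (fully open) to 255 (shut). In form: [[[tx, ty, tz], yaw, claw], ...]. A call has 1 to 10 rows; each row is the pose to reach, as a shift and turn from the pose commanded when the call began, along the tool's axes at that moment; what a row does not reach only later rows make up. A row lasts 1/10 s, in which the tool goes at most 50 mm and 8.59 degrees, less where a joint would pass 70% of its speed; a pose out of reach is approached as far as the arm can. A call with a gripper value outside its range is refused whole. The fingers move at their own pace and stop on an object; FORCE is the grip in N (left out, the last holds). Time passes only in rows, so rows that repeat a pose let the fingers close. It gives the time, the measured TCP pose, the force, the opening and the grip force at its end, in the units of the state.
- get_state(): the state, without advancing time (a new reading comes with each control period).
- read_camera(name): name is "scene" or "top" or "wrist"; returns a dict with "frame" (420x560x3 uint8, blue, green, red), "range_z" (420x560 float32, m along the optical axis (not along the pixel's ray), 0 where there is no reading), "vfov" (degrees; the focal length in pixels is half the picture's height over the tangent of half this angle, whatever the lens; pixels are square), "cx", "cy" (the principal point, pixels), "k1" (the pictures are not rectified: a ray, as slopes to the right and down, at radius r is drawn at 1 + k1 r^2 times it, then the intrinsics apply), "origin" and "orientation" of the camera in the world. Camera axes: x right, y down, z forward; pixel columns grow to the right and rows downward; lengths in m; the calibration is good to about 2 mm. A picture is of the moment at which its call begins.
- ctrl.sign_off(): hands the job in; it is judged then, once.
The state is a dict: "time": time; "qpos": joint angles; "dq": joint speeds; "joint_efforts": joint torques, N m; "eef_pos": TCP position; "tcp_rot": TCP orientation; "contact_force": force on the tool from outside, world axes, zero at the start; "wrist_torque": the same for the moment, N m; "opening": opening from 0.0 (shut) to 1.0 (fully open); "finger_force": force on a finger pad.
Only numpy, scipy, OpenCV 4.12 (cv2) and the standard library are available. Lean on these libraries where they do the work, as an engineer would, in place of code of your own. Each camera call takes 0.05 s, during which the arm holds its last target. There are 200 camera calls.

### The job

The dead block battery lying flat on the ledge of the used-battery box has to go into the box. Push the box's spring flap open with one finger while the battery still lies on the ledge, keep it open, and with the other finger push the battery over the sill so that it drops inside; then come away and let the flap spring shut. Only push: do not pinch or lift the battery, and leave the roll of tape on the ledge, the fresh battery beside the meter and everything else on the bench where they are.

Things in the scene. Friction and masses are not known exactly. Their poses are not given: they have to be found in the camera images.
- battery: the dead 9 V block battery, dark metal, lying flat on the ledge: 48.5 mm along its y (two snap terminals on the +y end), 26.5 mm along its x, 17.5 mm tall, about 45 g. Origin: centre of its underside, z up. At the start its long side is within 25 degrees of parallel to the sill, its centre 26 to 46 mm short of the sill
- box: the used-battery box, fixed to the bench: grey steel lid on clear walls, 200 mm wide (y = -100 to 100 mm), x = -110 to 145 mm. Origin: on the bench under the middle of the sill; axes as sill. Hollow inside, also below the ledge; floor 134 mm below the ledge's top. Fixed hood cheeks (y = 65 to 100 mm either side) slope like the shut flap, up to 47 mm above the ledge at x = 116 mm, then flat
- sill (a point): middle of the sill: the straight edge where the box's level landing ledge ends and the flap begins, at the height of the ledge's top (140 mm above the bench). x points level from the ledge towards the flap (the way in), y along the sill to the left, z up. The plain ledge reaches from x = -110 mm to 0; beyond it the opening is 130 mm wide (y = -65 to 65 mm)
- hinge (a point): middle of the flap's hinge, at the upper far edge of the opening: 116 mm along x from the sill and 47 mm above it; same axes as sill; the hinge line runs along y
- flap (a joint): flap angle, rad: 0 shut, grows as it is pushed down and in, to 1.15. Plate 124 mm wide, 122 mm long; shut, it rises at 22 degrees from its free edge at the sill to the hinge; pushed, the free edge swings down into the box. A spring shuts it: pushed mid-way along, square to it, about 2 N to start, 4 N at 0.5 rad. The battery cannot open it: shoved against the shut flap it only jams
- tape: roll of black tape, 50 mm across, 19 mm tall, lying flat on the ledge at its left end. Origin: centre of its underside
- fresh: the fresh block battery, same kind as the dead one but standing upright (48.5 mm tall) on the bench beside the meter, right of the box. Origin: centre of its underside
- meter: hand-held multimeter lying on the bench right of the box, 165 x 78 x 36 mm. Origin: centre of its underside
- contactor: contactor standing on the bench left of the box, 45 x 58 x 58 mm. Origin: centre of its underside
- relay: plug-in relay with a clear cover, 28 x 36 x 55 mm, on the bench far to the left. Origin: centre of its underside
- gland: brass cable gland standing on the bench far to the left, 29 mm across, 38 mm tall. Origin: centre of its underside
- driver: screwdriver, 190 mm long, lying on the bench far to the right. Origin: under its middle, x along it
Mind the look-alikes: they are no part of the job. Leave any red look-alike of the battery alone.

How it is judged:
On the way, in this order (a step that is already met when the one before it is completed fails the run):
1. the flap is pushed open (over 0.2 rad) while the battery still lies on the ledge (value of joint flap above 0.2 rad and x of battery in the frame of sill below 0 m and z of battery in the frame of sill above -0.004 m), for 0.1 s.
2. the battery has dropped past the sill into the box with the flap still held open (value of joint flap above 0.15 rad and z of battery in the frame of sill below -0.05 m).
At the end, for the whole second after the job is handed in: the battery lies at rest on the floor of the box (its origin at least 95 mm below the ledge's top and within the walls) and the flap is shut (under 0.06 rad) (z of battery in the frame of sill below -0.095 m and x of battery in the frame of sill between -0.108 and 0.143 m and y of battery in the frame of sill between -0.098 and 0.098 m and linear speed of battery below 0.02 m/s and value of joint flap below 0.06 rad); the robot touches nothing.
It fails at once if the battery is lifted (its underside over 30 mm above the ledge) (z of battery in the frame of sill above 0.03 m).
It fails at once if the battery is pinched or pressed hard (over 15 N from the fingers) (contact force between the fingers and battery above 15 N).
It fails at once if the tape on the ledge is moved by over 20 mm (distance of tape from where it was at the start of the episode above 0.02 m).
It fails at once if another thing on the bench is moved by over 20 mm (distance of any of fresh, meter, contactor, relay, gland, driver from where it was at the start of the episode above 0.02 m).
It fails at once if the fresh battery is knocked over (angle between fresh's own z axis and vertical above 0.5 rad).
It also fails if it takes over 32 s, if anything falls off the work surface, if the arm or the gripper's body presses on something with over 40 N, if the wrist force passes 120 N, or if a joint passes its speed limit or range.

## Working session

There is one attempt and no reset: what is moved stays moved. The work goes in short steps, Python scripts to look and compute and a shell command to move; the robot and the scene stay as the last step left them, time stands still between calls to the robot, and variables do not carry over. Pictures are saved under pics/ and viewed, at most 10 in all, crops included, and the job is handed in when it is done.

```bash
mkdir -p pics
cat > h.py <<'E'
import numpy as np, cv2, json
from scipy.spatial.transform import Rotation as R
from plant import get_state, read_camera, ctrl
def cloud(c):
    f=210/np.tan(np.radians(c['vfov'])/2)
    v,u=np.mgrid[0:420,0:560]
    K=np.array([[f,0,c['cx']],[0,f,c['cy']],[0,0,1.]])
    p=cv2.undistortPoints(np.stack([u,v],-1).reshape(-1,1,2).astype(float),K,np.array([c['k1'],0,0,0,0.])).reshape(420,560,2)
    z=c['range_z'].astype(float)
    P=np.dstack([p[...,0]*z,p[...,1]*z,z])
    W=P@R.from_quat(c['orientation']).as_matrix().T+np.array(c['origin'])
    W[z==0]=np.nan
    return W
E
python3 - <<'E'
from h import *
import pickle
ims={}
for n in('scene','top'):
    c=read_camera(n); ims[n]=c; cv2.imwrite(f'pics/{n}0.png',c['frame'])
    print(n,c['origin'],c['vfov'],c['k1'])
pickle.dump(ims,open('i0.pkl','wb'))
s=get_state(); print(s['eef_pos'],s['tcp_rot'],s['time'])
E
```

```text
scene [1.09909434 0.00332575 1.08836932] 54.781989757776 -0.07716894308710165
top [ 0.3419538  -0.00558448  1.22416337] 55.896826502508304 -0.09029437717856434
[0.16005543 0.65513999 0.23006735] [ 1.19578986e-01  9.92824112e-01 -1.03330783e-03 -2.84706467e-04] 0.1
```

View pics/top0.png

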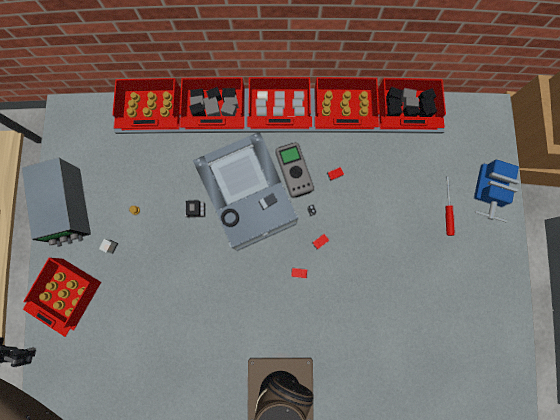

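View pics/scene0.png

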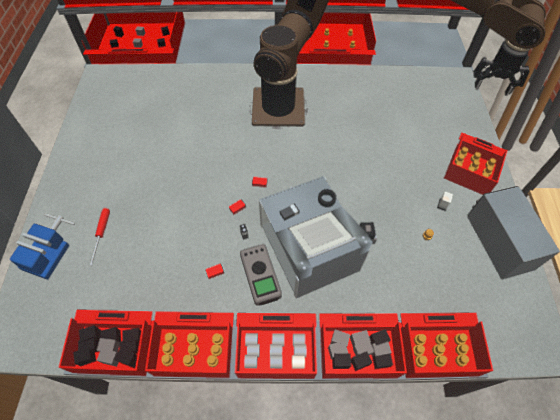

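Top view: the candidates are the dark battery on the ledge (268,200), the upright fresh one beside the meter (311,210), red look-alikes at (335,173), (320,241) and (299,272), and the contactor (195,209). I choose (268,200), because it lies flat on the ledge. The tape is at (230,216).

Run:
```python
from h import *
import pickle
ims=pickle.load(open('i0.pkl','rb'))
c=ims['top']; W=cloud(c); 
crop=cv2.resize(c['frame'][120:260,180:330],None,fx=5,fy=5,interpolation=cv2.INTER_CUBIC)[:600,:750]
cv2.imwrite('pics/crop0.png',crop)
X,Y,Z=W[...,0],W[...,1],W[...,2]
reg=np.zeros(Z.shape,bool); reg[120:255,185:305]=1
for n in ims:
    W=cloud(ims[n]);X,Y,Z=W[...,0],W[...,1],W[...,2]
    roi=(X>.4)&(X<.95)&(Y>-.2)&(Y<.3)
    m=roi&(Z>.13)&(Z<.148)
    # ledge rectangle: below-flap part
    box=roi&(Z>.125)&(Z<.25)
    n_,l,st,ce=cv2.connectedComponentsWithStats(box.astype(np.uint8))
    i=1+np.argmax(st[1:,4]); B=l==i
    r=cv2.minAreaRect(W[B][:,:2].astype(np.float32)); print(n,'boxrect',r, 'ledge z',np.median(Z[m&B]))
    # flap plane-ish
    dz=B&(Z>.152)&(Z<.163)
    for nm,t in(('raised',dz),):
        k,l2,s2,c2=cv2.connectedComponentsWithStats(t.astype(np.uint8))
        for j in range(1,k):
            if s2[j,4]>25:
                q=W[l2==j]; rr=cv2.minAreaRect(q[:,:2].astype(np.float32)); print(s2[j],np.round(q.mean(0),4),[np.round(a,4) for a in rr])
```

```text
scene boxrect ((0.5723128318786621, 0.0935559943318367), (0.26508641242980957, 0.2040153592824936), 24.35790252685547) ledge z 0.14125730584029206
[318 189  19  18 166] [0.5013 0.1376 0.1587] [array([0.4999, 0.1377]), array([0.0492, 0.0499]), np.float64(54.0712)]
[280 204  20  15 170] [0.5455 0.0343 0.1582] [array([0.5445, 0.035 ]), array([0.0286, 0.0484]), np.float64(30.4726)]
[280 213  73  53 574] [0.6004 0.1001 0.1575] [array([0.6036, 0.0994]), array([0.0809, 0.2112]), np.float64(38.6688)]
[294 247  76  31 126] [0.6935 0.138  0.1571] [array([0.6918, 0.144 ]), array([0.0289, 0.1995]), np.float64(16.2174)]
top boxrect ((0.572747528553009, 0.09168948978185654), (0.2616926431655884, 0.2014923095703125), 24.13898468017578) ledge z 0.139375605223661
[259 159  17  16 125] [0.6365 0.0322 0.1576] [array([0.6386, 0.033 ]), array([0.0369, 0.0338]), np.float64(24.6029)]
[220 165  45  30 455] [0.5998 0.1045 0.1575] [array([0.5979, 0.1045]), array([0.042 , 0.1214]), np.float64(23.9295)]
[206 184  16  18 135] [0.5669 0.1808 0.1575] [array([0.5654, 0.179 ]), array([0.0381, 0.0346]), np.float64(27.0413)]
[258 193  19  16 144] [0.542  0.0335 0.1563] [array([0.5422, 0.033 ]), array([0.0241, 0.047 ]), np.float64(31.6879)]
[221 208  18  18 149] [0.4978 0.1359 0.1576] [array([0.4984, 0.1359]), array([0.0478, 0.0464]), np.float64(46.9741)]
```

View pics/crop0.png

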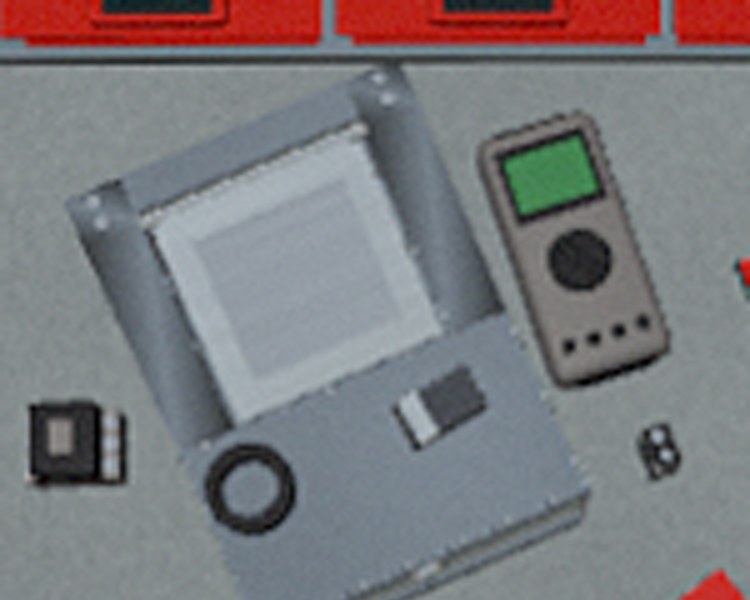

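Crop: the battery is at about (437,405), flat on the ledge with its light end to the left. The tape is at (250,488) and the sill runs from (230,425) to (500,315). The battery sits about 41 mm right of the middle, so its right end would catch the cheek. First I'll nudge it left and square it up with the shut fingers.

```bash
cat >> h.py <<'E'
S=np.array([.5565,.0854,.140]); A=np.radians(24.2)
RS=R.from_euler('z',A).as_matrix()
def loc(p): return (RS.T@(np.array(p)-S))*1000
def go(*targets):
    s=get_state(); T=R.from_quat(s['tcp_rot']).as_matrix(); p=np.array(s['eef_pos'])
    y=T[:,1]; ang=np.degrees(np.arctan2(y[1],y[0])); d=(24.2-ang+90)%180-90
    print('t',s['time'],'tcp local mm',loc(p).round(1),'yaw row',round(-d,1),'F',np.round(s['contact_force'],1),s['opening'])
    for t in targets:
        w=S+RS@(np.array(t)/1000.); print(t,'->',(T.T@(w-p)*1000).round(1), 'world',w.round(3))
E
python3 -c "
from h import *
go((-33,-95,110),(-33,-95,8))"
```

```text
t 0.1 tcp local mm [-128.1  682.2   90.1] yaw row 52.1 F [ 0.1 -0.1  0.1] 0.9998079152360084
(-33, -95, 110) -> [-552.8 -554.6  -18.9] world [ 0.565 -0.015  0.25 ]
(-33, -95, 8) -> [-552.8 -554.4   83.1] world [ 0.565 -0.015  0.148]
```

```bash
python3 -m crank '[[[0,0,-40],0,255],[[-35,-35,-50],8,255],[[-70,-70,-50],16,255],[[-105,-105,-50],24,255],[[-140,-140,-50],32,255],[[-175,-175,-50],40,255],[[-210,-210,-50],48,255],[[-245,-245,-50],52,255],[[-280,-280,-50],52,255],[[-315,-315,-50],52,255]]' 20; python3 -m crank '[[[-49,2,0],0,255],[[-49,2,0],0,255]]'; python3 -c "
from h import *
go((-33,-95,110),(-33,-95,8))"
```

```text
time: 1.1
eef_pos: [0.3918, 0.273, 0.281]
tcp_rot: [0.543, 0.84, -0.0, -0.0]
contact_force: [1.7, 0.4, 0.1]
opening: 0.002
finger_force: 0.0
time: 1.3
eef_pos: [0.4154, 0.2265, 0.2809]
tcp_rot: [0.546, 0.838, -0.001, 0.001]
contact_force: [-0.7, -0.1, -0.0]
opening: -0.001
finger_force: 0.0
t 1.3 tcp local mm [-70.8 186.6 140.9] yaw row -0.4 F [-0.7 -0.1 -0. ] -0.0010536867376314877
(-33, -95, 110) -> [-281.3   39.7   31.4] world [ 0.565 -0.015  0.25 ]
(-33, -95, 8) -> [-281.1   39.8  133.4] world [ 0.565 -0.015  0.148]
```

```bash
python3 -m crank '[[[50,0,0],0,255],[[100,10,0],0,255],[[150,20,0],0,255],[[200,30,0],0,255],[[250,38,10],0,255],[[281,40,31],0,255],[[281,40,75],0,255],[[281,40,110],0,255],[[281,40,110],0,255]]'
python3 - <<'E'
from h import *
go((-33,-95,8),(-33,-37,8))
c=read_camera('wrist'); cv2.imwrite('pics/w1.png',c['frame'])
E
```

```text
time: 2.2
eef_pos: [0.3302, 0.5012, 0.164]
tcp_rot: [0.542, 0.84, -0.007, -0.001]
contact_force: [-0.1, -1.1, -1.1]
opening: -0.002
finger_force: 0.0
t 2.2 tcp local mm [-35.9 472.   24. ] yaw row 0.1 F [-0.1 -1.1 -1.1] -0.0024716841683535048
(-33, -95, 8) -> [-566.9    1.7   18.9] world [ 0.565 -0.015  0.148]
(-33, -37, 8) -> [-508.9    1.8   18.6] world [0.542 0.038 0.148]
```

View pics/w1.png

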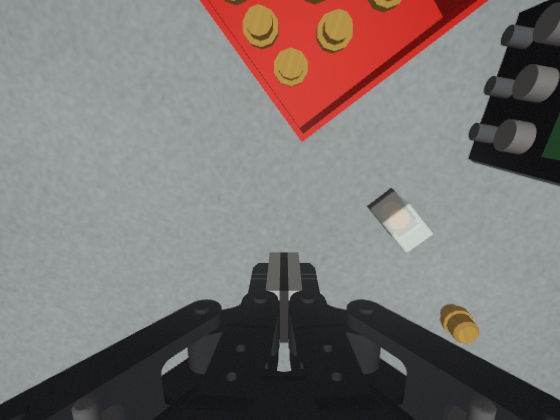

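The wrist view shows only the relay at (400,220), the gland at (460,322) and the red bin, none of them touched. I typed the x sign the wrong way, so the arm went left. I'll rise and come back.

```bash
python3 -m crank '[[[0,0,-45],0,255],[[-20,0,-90],0,255],[[-70,0,-100],0,255],[[-120,0,-100],0,255],[[-170,0,-100],0,255],[[-220,0,-100],0,255],[[-270,0,-100],0,255],[[-320,0,-100],0,255],[[-370,0,-100],0,255],[[-420,0,-100],0,255]]' ; python3 -m crank '[[[-50,0,0],0,255],[[-100,0,0],0,255],[[-147,0,0],0,255],[[-147,0,0],0,255],[[-147,0,0],0,255]]'
python3 - <<'E'
from h import *
go((-33,-95,8),(-33,-37,8))
E
```

```text
time: 3.25
eef_pos: [0.5081, 0.1198, 0.2753]
tcp_rot: [0.543, 0.84, 0.002, 0.003]
contact_force: [0.6, 0.4, -0.0]
opening: -0.003
finger_force: 0.0
time: 3.75
eef_pos: [0.5679, -0.0134, 0.274]
tcp_rot: [0.544, 0.839, 0.001, 0.002]
contact_force: [-0.5, 0.1, 0.4]
opening: -0.001
finger_force: 0.0
t 3.75 tcp local mm [-30.1 -94.8 134. ] yaw row -0.1 F [-0.5  0.1  0.4] -0.0013799866454522515
(-33, -95, 8) -> [  0.   -3.3 126. ] world [ 0.565 -0.015  0.148]
(-33, -37, 8) -> [ 58.   -3.4 125.9] world [0.542 0.038 0.148]
```

```bash
python3 -m crank '[[[0,-3,45],0,255],[[0,-3,85],0,255],[[0,-3,115],0,255],[[0,-3,126],0,255],[[0,-3,126],0,255],[[5,-3,126],0,255],[[10,-3,126],0,255],[[14,-3,126],0,255]]' ; python3 -m crank '[[[5,0,0],0,255],[[10,0,0],0,255],[[15,0,0],0,255],[[20,0,0],0,255],[[25,0,0],0,255],[[30,0,0],0,255],[[34,0,0],0,255],[[38,0,0],0,255],[[41,0,0],0,255],[[41,0,0],0,255]]'
python3 - <<'E'
from h import *
go((-33,-60,8))
E
```

```text
time: 4.55
eef_pos: [0.5595, -0.0004, 0.1475]
tcp_rot: [0.543, 0.84, 0.001, 0.002]
contact_force: [0.6, 0.0, -0.1]
opening: 0.002
finger_force: 0.0
time: 5.55
eef_pos: [0.5413, 0.037, 0.1452]
tcp_rot: [0.543, 0.84, -0.0, -0.0]
contact_force: [-1.1, -0.4, -0.3]
opening: 0.002
finger_force: 0.0
t 5.55 tcp local mm [-33.7 -38.    5.2] yaw row 0.1 F [-1.1 -0.4 -0.3] 0.0019290451568268483
(-33, -60, 8) -> [-22.    0.6  -2.8] world [0.551 0.017 0.148]
```

Now I back off, rise clear, open the fingers, and look.

```bash
python3 -m crank '[[[-10,0,-2],0,255],[[-20,0,-20],0,255],[[-20,0,-60],0,100],[[-20,-40,-100],0,0],[[-20,-80,-110],0,0],[[-20,-130,-110],0,0],[[-20,-170,-110],0,0],[[-20,-170,-110],0,0]]'
python3 - <<'E'
from h import *
go((0,0,60))
for n in('top','scene'):
    c=read_camera(n); cv2.imwrite(f'pics/{n}2.png',c['frame']); W=cloud(c)
    L=((W-S)@RS)*1000
    x,y,z=L[...,0],L[...,1],L[...,2]
    t=(x>-105)&(x<-3)&(abs(y)<95)&(z>10)&(z<25)
    k,l2,s2,c2=cv2.connectedComponentsWithStats(t.astype(np.uint8))
    for j in range(1,k):
        if s2[j,4]>25: print(n,L[l2==j].mean(0).round(1),[np.round(a,1) for a in cv2.minAreaRect(L[l2==j][:,:2].astype(np.float32))])
    if n=='top': cv2.imwrite('pics/crop2.png',cv2.resize(c['frame'][120:260,180:330],None,fx=4,fy=4))
E
```

```text
time: 6.35
eef_pos: [0.3922, -0.0529, 0.2553]
tcp_rot: [0.544, 0.839, -0.0, 0.0]
contact_force: [1.1, 0.3, 0.1]
opening: 0.994
finger_force: 0.0
t 6.35 tcp local mm [-206.6  -58.8  115.3] yaw row -0.1 F [1.1 0.3 0.1] 0.9944009468590312
(0, 0, 60) -> [ 59.4 206.5  55.2] world [0.556 0.085 0.2  ]
top [-33.5  -2.   16.1] [array([-32.7,  -1.8]), array([47.5, 24.9]), np.float64(88.7)]
top [-32.7  69.7  17.6] [array([-32.1,  69.8]), array([47.9, 46. ]), np.float64(21.2)]
scene [-29.3  69.9  18.3] [array([-29.3,  71. ]), array([48.2, 47.5]), np.float64(4.1)]
scene [-28.9  -3.5  17.6] [array([-31.3,  -1.6]), array([49.2, 29.1]), np.float64(89.5)]
```

View pics/crop2.png

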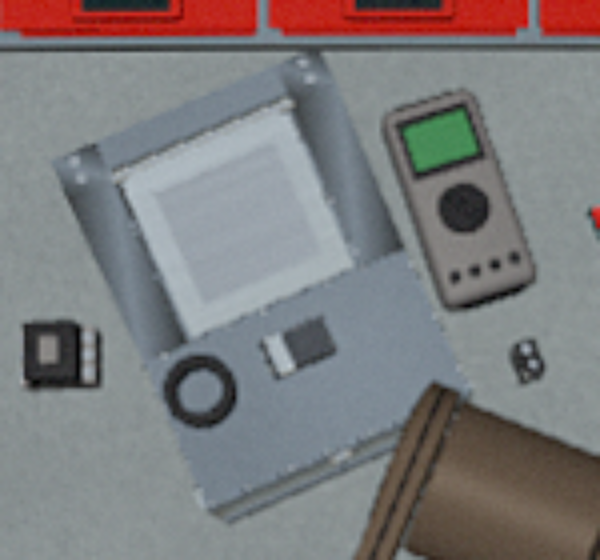

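The picture shows the battery square to the sill at (300,345), clear of the tape at (200,390). Next the open gripper straddles it, rear finger behind the battery and front finger over the flap.

```bash
python3 -m crank '[[[15,50,0],0,0],[[30,100,0],0,0],[[45,150,0],0,0],[[57,199,0],0,0],[[57,199,40],0,0],[[57,199,75],0,0],[[57,199,90],0,0],[[57,199,90],0,0]]'
python3 - <<'E'
from h import *
go((-8,-2,-6))
c=read_camera('wrist'); cv2.imwrite('pics/w3.png',c['frame'])
E
```

```text
time: 7.25
eef_pos: [0.5516, 0.0826, 0.1618]
tcp_rot: [0.542, 0.84, -0.002, -0.003]
contact_force: [-0.3, -0.5, 0.1]
opening: 1.001
finger_force: 0.0
t 7.25 tcp local mm [-5.6 -0.5 21.8] yaw row 0.1 F [-0.3 -0.5  0.1] 1.0011610071246428
(-8, -2, -6) -> [-1.6 -2.3 27.9] world [0.55  0.08  0.134]
```

View pics/w3.png

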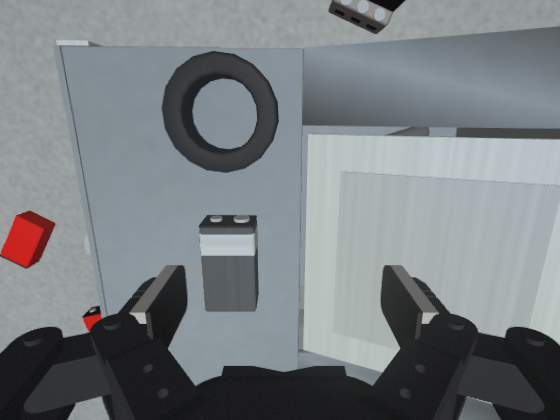

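The battery (230,262) sits between the rear finger (165,300) and the sill line (302), and the front finger (405,295) is over the flap. Down now.

```bash
python3 -m crank '[[[0,-2,10],0,0],[[0,-2,18],0,0],[[0,-2,24],0,0],[[0,-2,28],0,0],[[0,-2,28],0,0]]'
python3 - <<'E'
from h import *
go((12,-2,-8))
c=read_camera('wrist'); cv2.imwrite('pics/w4.png',c['frame'])
E
```

```text
time: 7.8
eef_pos: [0.5513, 0.0812, 0.1376]
tcp_rot: [0.543, 0.84, 0.0, 0.0]
contact_force: [-0.1, -0.6, 1.9]
opening: 1.001
finger_force: 0.8
t 7.8 tcp local mm [-6.4 -1.7 -2.4] yaw row 0.0 F [-0.1 -0.6  1.9] 1.0009941561827207
(12, -2, -8) -> [-0.3 18.4  5.6] world [0.568 0.088 0.132]
```

View pics/w4.png

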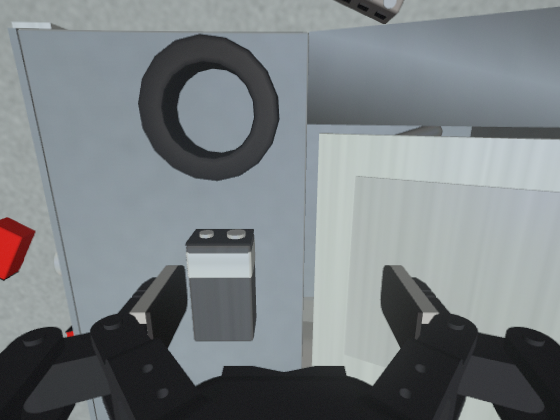

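The flap has started to open under the front finger (about 2 N), and the rear finger is just behind the battery (190,290). I'll lower 5 mm and start pushing, with the battery staying on the ledge.

```bash
python3 -m crank '[[[0,0,3],0,0],[[0,0,5],0,0],[[0,4,5],0,0],[[0,8,5],0,0],[[0,12,5],0,0],[[0,16,5],0,0],[[0,19,5],0,0],[[0,19,5],0,0],[[0,19,5],0,0]]'
python3 - <<'E'
from h import *
go((12,-2,-8))
c=read_camera('wrist'); W=cloud(c); cv2.imwrite('pics/w5.png',c['frame'])
L=((W-S)@RS)*1000
x,y,z=L[...,0],L[...,1],L[...,2]
t=(x>-40)&(x<20)&(abs(y)<40)&(z>12)&(z<22); print('batt top',L[t].min(0),L[t].max(0),t.sum())
f=(x>20)&(x<100)&(y>15)&(y<50)&(z<40); a=np.arctan2(47-z[f],116-x[f]); print('flap',np.median(a)-np.radians(22))
E
```

```text
time: 8.75
eef_pos: [0.5684, 0.0893, 0.1323]
tcp_rot: [0.543, 0.84, 0.0, -0.0]
contact_force: [-2.7, -0.4, 1.2]
opening: 1.001
finger_force: 1.4
t 8.75 tcp local mm [12.5 -1.3 -7.7] yaw row 0.1 F [-2.7 -0.4  1.2] 1.0007784300657392
(12, -2, -8) -> [-0.7 -0.5  0.3] world [0.568 0.088 0.132]
batt top [-39.98577321 -26.85876237  12.00090492] [-3.20511197 22.35168646 21.98783241] 7495
flap 0.2757413677301557
```

View pics/w5.png

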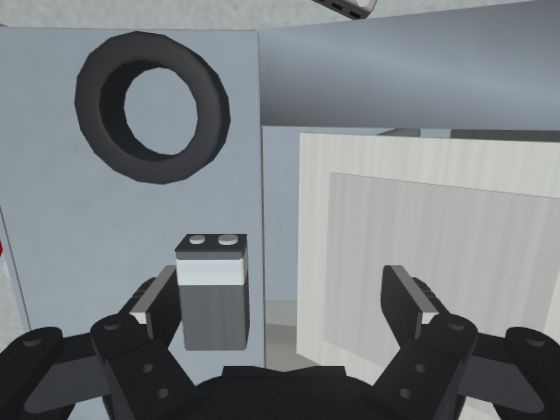

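Flap at 0.28 rad, and the battery (213,292) is still on the ledge with its front edge about 3 mm short of the sill (262). I'll push it over.

```bash
python3 -m crank '[[[0,5,0],0,0],[[0,10,0],0,0],[[0,15,0],0,0],[[0,20,0],0,0],[[0,25,0],0,0],[[0,29,0],0,0],[[0,32,0],0,0],[[0,32,0],0,0],[[0,32,0],0,0]]'
python3 - <<'E'
from h import *
go((12,-2,-8))
c=read_camera('wrist'); cv2.imwrite('pics/w6.png',c['frame'])
E
```

```text
time: 9.7
eef_pos: [0.5954, 0.1017, 0.1305]
tcp_rot: [0.543, 0.84, -0.003, -0.003]
contact_force: [-8.6, -4.2, -0.4]
opening: 0.998
finger_force: 3.6
t 9.7 tcp local mm [42.1 -1.  -9.5] yaw row 0.1 F [-8.6 -4.2 -0.4] 0.9975647800244128
(12, -2, -8) -> [ -0.9 -30.2  -1.3] world [0.568 0.088 0.132]
```

View pics/w6.png

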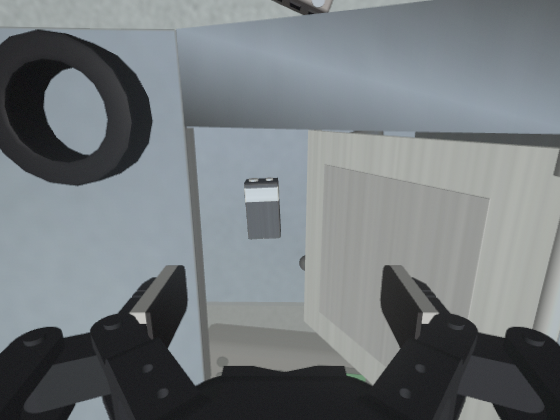

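The battery lies on the box floor (262,208) with the flap still held open. Come away upward.

```bash
python3 -m crank '[[[0,-8,-5],0,0],[[0,-16,-12],0,0],[[0,-22,-25],0,0],[[0,-25,-45],0,0],[[0,-30,-80],0,0],[[0,-30,-120],0,0],[[0,-80,-130],0,0],[[0,-130,-130],0,0],[[0,-180,-130],0,0],[[0,-180,-130],0,0]]'
python3 - <<'E'
from h import *
go((12,-2,-8))
c=read_camera('top'); cv2.imwrite('pics/t7.png',cv2.resize(c['frame'][120:260,180:330],None,fx=4,fy=4))
L=((cloud(c)-S)@RS)*1000
x,y,z=L[...,0],L[...,1],L[...,2]
f=(x>25)&(x<95)&(abs(y)<50); a=np.arctan2(47-z[f],116-x[f]); print('flap',np.nanmedian(a)-np.radians(22))
E
```

```text
time: 10.75
eef_pos: [0.4301, 0.0277, 0.2629]
tcp_rot: [0.544, 0.839, 0.001, 0.002]
contact_force: [0.8, 0.6, 0.1]
opening: 1.002
finger_force: 0.0
t 10.75 tcp local mm [-139.    -0.8  122.9] yaw row -0.1 F [0.8 0.6 0.1] 1.0017594356467132
(12, -2, -8) -> [ -0.8 150.6 131.4] world [0.568 0.088 0.132]
flap 0.025345475691740837
```

View pics/t7.png

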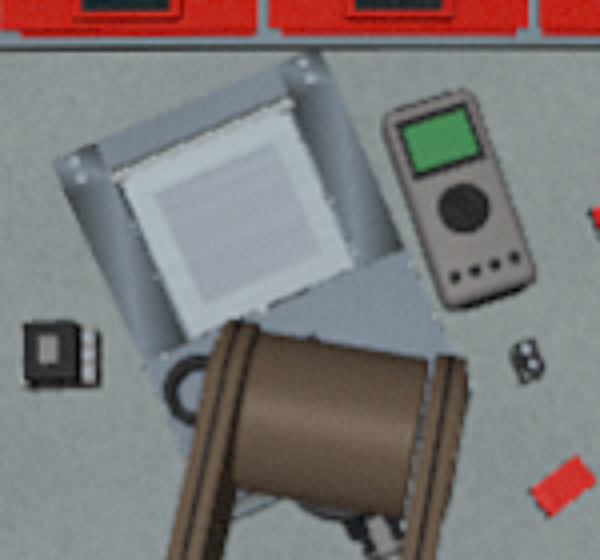

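The flap is shut, as it was at the start, at (240,220). The tape (190,390), meter and fresh battery (527,360) are unmoved, and the arm is clear.

```bash
python3 -m crank '[[[0,0,0],0,0],[[0,0,0],0,0],[[0,0,0],0,0]]' >/dev/null; python3 -c "
from h import *
print(ctrl.sign_off())"
```

```text
the job is handed in; nothing more can be done
None
```

The dead battery was pushed over the sill and lies on the floor of the box, the flap has sprung shut, nothing else on the bench appears to have moved, and the job was handed in at about 11 s; no verdict came back.

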